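# Unstack the enamel pots onto their test tiles

### The arm

A 7-joint arm with a two-finger parallel gripper is mounted at the origin on the work surface. World frame = base frame: x ahead of the robot, y to its left, z up, the work surface at z = 0. Lengths are in m, angles in rad, forces in N, time in s.
With the tool pointing down it reaches from about 0.4 to 0.85 m from the base axis. Payload 10.4 kg.
Tool frame: the origin (TCP) lies at the centre of the arm's flange, where the gripper is bolted on; the fingertips stand 182 mm ahead of it and the grasp point (between the pads) lies 164 mm ahead of it (env.tip_reach is the distance from the TCP to the fingertips, in m); z points along the fingers, y is the line along which they close (so a half turn about z gives the same grasp; the last joint's range is limited). The gripper opens to 87 mm and grips with 3 to 60 N. Pads are 19 mm wide; open, the fingers measure 117 mm over their backs; the gripper's body (75 mm by 190 mm) begins 51 mm behind the grasp point.
Start: joints at [1.317, 0.332, -0.065, 1.46, 0.022, 1.35, -0.088], TCP at [0.143, -0.608, 0.405] pointing down, gripper open.
Joint ranges: [-2.6, 2.6], [-0.5, 2.12], [-1.47, 1.34], [0.16, 2.42], [-1.27, 4.41], [0.06, 2.06], [-2.6, 2.6]. Speed limits (rad/s): [2.22, 2.22, 2.79, 2.79, 3.14, 3.14, 3.14].

### API

Orientations are given as a unit quaternion [x, y, z, w].
In Python, from cell import env gives the robot as it stands.
- The arm moves only by the tool arm_command, never from a script. Its arguments are lists of equal length, an entry for each row: "rotation": the turn, a rotation vector about the world's x, y, z in rad, a list of three; "xyz": the shift along the world's x, y, z in mm, a list of three; "fingers": the opening, from -1 (shut) to 1 (fully open). A call has 1 to 5 rows; each row shifts and turns the commanded pose from where the row before left it; what a row does not reach is not made up. A row lasts 1/12 s, in which the tool goes at most 41.7 mm and 7.16 degrees, less where a joint would pass 70% of its speed; a pose out of reach is approached as far as the arm can. A call is refused whole if a number of a shift passes 41.7 or a number of a turn 0.125, either way. A call with a gripper value outside its range is refused whole. The fingers move at their own pace and stop on an object; "squeeze" is the grip in N (left out, the last holds). Time passes only in rows, so rows that do not move let the fingers close. It gives the time, the measured TCP pose, the force, the opening and the grip force at its end, in the units of the state.
- env.sense(): the state, without advancing time (a new reading comes with each control period).
- env.camera(name): name is "scene" or "top" or "wrist"; returns a dict with "frame" (400x640x3 uint8, blue, green, red), "fov_y" (degrees; the focal length in pixels is half the picture's height over the tangent of half this angle, whatever the lens; pixels are square), "cx", "cy" (the principal point, pixels), "rvec" (rotation vector, rad) and "tvec" (3), from world to camera coordinates, as OpenCV has them. Camera axes: x right, y down, z forward; pixel columns grow to the right and rows downward; lengths in m; the calibration is good to about 2 mm. The wrist camera is an equidistant fisheye: a pixel r from the principal point sees the ray r / f radians off the axis. A picture is of the moment at which its call begins. There is no depth.
- env.job_done(): hands the job in; it is judged then, once.
The state is a dict: "clock": time; "joint_positions": joint angles; "joint_velocities": joint speeds; "joint_efforts": joint torques, N m; "position": TCP position; "eef_rot": TCP orientation; "ft_force": force on the tool from outside, world axes, zero at the start; "wrist_torque": the same for the moment, N m; "opening": finger opening in m; "grasp_force": force on a finger pad.
Only numpy, scipy, OpenCV 4.12 (cv2) and the standard library are available. Lean on these libraries where they do the work, as an engineer would, in place of code of your own. Each camera call takes 0.05 s, during which the arm holds its last target. There are 200 camera calls.

### The job

Take the two stacks of enamel-colour pots apart and stand each of the five pots upright in the middle of the test tile of its own colour, one pot per tile. They are porcelain: set each one down gently, and do not drop, throw or tip over any of them.

Things in the scene. Friction and masses are not known exactly. Their poses are not given: they have to be found in the camera images.
- pot_blue: Loose round enamel pot, an upright cylinder 66 mm in diameter, 30 mm high, flat top and bottom: white porcelain below, gold line, glossy blue lid in the upper 16 mm (fixed, does not come off). 50 to 260 g. Origin: centre of its underside, z up; being round, its yaw means nothing. Starts at the bottom of a stack (two stacks, of 3 and 2 pots).
- pot_green: Loose round enamel pot, an upright cylinder 66 mm in diameter, 30 mm high, flat top and bottom: white porcelain below, gold line, glossy green lid in the upper 16 mm (fixed, does not come off). 50 to 260 g. Origin: centre of its underside, z up; being round, its yaw means nothing. Starts at the bottom of a stack (two stacks, of 3 and 2 pots).
- pot_red: Loose round enamel pot, an upright cylinder 53 mm in diameter, 30 mm high, flat top and bottom: white porcelain below, gold line, glossy red lid in the upper 16 mm (fixed, does not come off). 50 to 260 g. Origin: centre of its underside, z up; being round, its yaw means nothing. Starts second in a stack, on a 66 mm pot (two stacks, of 3 and 2 pots).
- pot_yellow: Loose round enamel pot, an upright cylinder 53 mm in diameter, 30 mm high, flat top and bottom: white porcelain below, gold line, glossy yellow lid in the upper 16 mm (fixed, does not come off). 50 to 260 g. Origin: centre of its underside, z up; being round, its yaw means nothing. Starts second in a stack, on a 66 mm pot (two stacks, of 3 and 2 pots).
- pot_black: Loose round enamel pot, an upright cylinder 40 mm in diameter, 30 mm high, flat top and bottom: white porcelain below, gold line, glossy black lid in the upper 16 mm (fixed, does not come off). 50 to 260 g. Origin: centre of its underside, z up; being round, its yaw means nothing. Starts third and topmost in one stack, on a 53 mm pot (two stacks, of 3 and 2 pots).
- tile_blue: Fixed square white porcelain test tile, 90 x 90 mm and 6 mm thick, lying flat on the table, with a flat blue disc 80 mm across painted in its middle. Origin: centre of its underside, on the table top; its flat upper face is 6 mm above; x and y along its edges.
- tile_green: Fixed square white porcelain test tile, 90 x 90 mm and 6 mm thick, lying flat on the table, with a flat green disc 80 mm across painted in its middle. Origin: centre of its underside, on the table top; its flat upper face is 6 mm above; x and y along its edges.
- tile_red: Fixed square white porcelain test tile, 90 x 90 mm and 6 mm thick, lying flat on the table, with a flat red disc 80 mm across painted in its middle. Origin: centre of its underside, on the table top; its flat upper face is 6 mm above; x and y along its edges.
- tile_yellow: Fixed square white porcelain test tile, 90 x 90 mm and 6 mm thick, lying flat on the table, with a flat yellow disc 80 mm across painted in its middle. Origin: centre of its underside, on the table top; its flat upper face is 6 mm above; x and y along its edges.
- tile_black: Fixed square white porcelain test tile, 90 x 90 mm and 6 mm thick, lying flat on the table, with a flat black disc 80 mm across painted in its middle. Origin: centre of its underside, on the table top; its flat upper face is 6 mm above; x and y along its edges.
There are look-alikes about, which are no part of the job. Leave any brown or pink look-alike of the tile_green alone.

How it is judged:
At the end, for the whole second after the job is handed in: Each of the five pots stands on the tile of its own colour, its centre within 12 mm of the tile's centre, its foot flat on the tile's face (upright within 4.5 degrees), at rest and released (horizontal distance between pot_blue and tile_blue below 0.012 m and z of pot_blue in the frame of tile_blue between 0.003 and 0.0095 m and angle between each of pot_blue, pot_green, pot_red, pot_yellow, pot_black's own z axis and vertical below 0.08 rad and linear speed of each of pot_blue, pot_green, pot_red, pot_yellow, pot_black below 0.02 m/s and angular speed of each of pot_blue, pot_green, pot_red, pot_yellow, pot_black below 0.2 rad/s and contact force between the fingers and pot_blue below 0.1 N and horizontal distance between pot_green and tile_green below 0.012 m and z of pot_green in the frame of tile_green between 0.003 and 0.0095 m and contact force between the fingers and pot_green below 0.1 N and horizontal distance between pot_red and tile_red below 0.012 m and z of pot_red in the frame of tile_red between 0.003 and 0.0095 m and contact force between the fingers and pot_red below 0.1 N and horizontal distance between pot_yellow and tile_yellow below 0.012 m and z of pot_yellow in the frame of tile_yellow between 0.003 and 0.0095 m and contact force between the fingers and pot_yellow below 0.1 N and horizontal distance between pot_black and tile_black below 0.012 m and z of pot_black in the frame of tile_black between 0.003 and 0.0095 m and contact force between the fingers and pot_black below 0.1 N); the robot touches nothing.
It fails at once if a pot tipped over (more than 40 degrees from upright) (angle between any of pot_blue, pot_green, pot_red, pot_yellow, pot_black's own z axis and vertical above 0.7 rad).
It fails at once if a pot dropped or flung (faster than 0.6 m/s while not held: a fall of about 20 mm) ((linear speed of pot_blue above 0.6 m/s and contact force between the fingers and pot_blue below 0.05 N) or (linear speed of pot_green above 0.6 m/s and contact force between the fingers and pot_green below 0.05 N) or (linear speed of pot_red above 0.6 m/s and contact force between the fingers and pot_red below 0.05 N) or (linear speed of pot_yellow above 0.6 m/s and contact force between the fingers and pot_yellow below 0.05 N) or (linear speed of pot_black above 0.6 m/s and contact force between the fingers and pot_black below 0.05 N)).
It also fails if it takes over 141 s, if anything falls off the work surface, if the arm or the gripper's body presses on something with over 40 N, if the wrist force passes 120 N, or if a joint passes its speed limit or range.

## Working session

There is one attempt and no reset: what is moved stays moved. The work goes in short steps, Python scripts to look and compute and a tool call to move; the robot and the scene stay as the last step left them, time stands still between calls to the robot, and variables do not carry over. Pictures are saved under pics/ and viewed, at most 14 in all, crops included, and the job is handed in when it is done.

Besides the shell and the picture viewer there is one more tool, called after "Request:" by a JSON object that holds its "method" and its "body", one argument or row to a line. arm_command: Moves the arm, as the interface text tells. Its arguments: {"type":"object","properties":{"rotation":{"type":"array"},"xyz":{"type":"array"},"fingers":{"type":"array"},"squeeze":{"type":"number"}},"required":["rotation","xyz","fingers"]}

```bash
mkdir -p pics; ls
python3 - <<'E'
from cell import env
import cv2
for n in("top","scene"):
    c=env.camera(n);cv2.imwrite(f"pics/{n}1.png",c["frame"]);print(n,c["fov_y"],c["cx"],c["cy"],c["rvec"],c["tvec"])
print(env.sense())
E
```

```text
pics
top 54.32065304908987 322.69041288930435 199.93010386816795 [ 2.2114037  -2.15249516  0.06083133] [0.03360569 0.51476794 1.05173821]
scene 51.89676860497441 310.9107168369143 198.75620541776487 [ 2.0319969   1.13429978 -0.53774539] [-0.28257902 -0.22632549  1.40752285]
{'clock': 0.1, 'joint_positions': array([ 1.3173786 ,  0.33279483, -0.06470151,  1.46088671,  0.02160369,
        1.34987502, -0.08850053]), 'joint_velocities': array([ 1.43716928e-03, -1.28395799e-05,  1.15919752e-03, -2.75225481e-03,
        1.03220891e-03, -1.50278100e-04, -1.69655499e-03]), 'joint_efforts': array([ 1.43254223e-03, -6.24542928e+01,  2.48132151e-02, -3.90714562e+01,
       -6.14120392e-02,  3.67009384e-02,  2.91379763e-05]), 'position': array([ 0.14296273, -0.60830544,  0.40402797]), 'eef_rot': array([ 9.93346345e-01,  1.15163518e-01, -1.03174912e-04, -6.25713715e-04]), 'ft_force': array([ 0.00489926, -0.4219165 ,  0.60720471]), 'wrist_torque': array([ 0.02618511, -0.06811244, -0.01050245]), 'grasp_force': 0.0, 'opening': 0.08658274766740287}
```

View pics/top1.png

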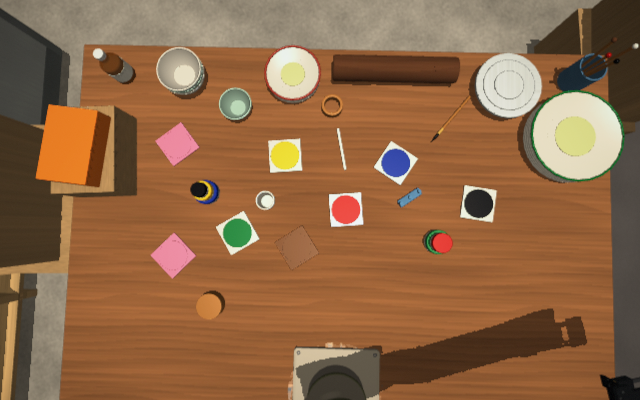

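View pics/scene1.png

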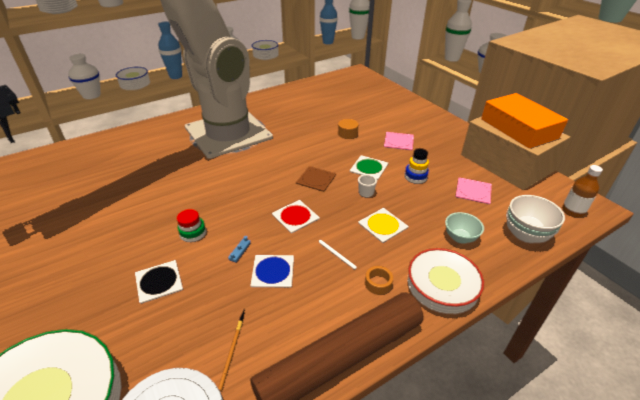

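Top view: the blue/yellow/black stack is near (205,190) and the green/red stack near (438,242). Tile discs are yellow (285,155), blue (396,163), black (479,203), red (346,209) and green (237,232), with a cup at (265,200). The scene view agrees.

```bash
cat > h.py <<'E'
import cv2,numpy as np
from cell import env
from scipy.spatial.transform import Rotation as R
RG=dict(blue=(100,130,110,60),green=(40,85,80,30),red=(174,6,150,80),yellow=(22,34,120,90),black=(0,180,0,0))
def mask(f,col):
    h=cv2.cvtColor(f,cv2.COLOR_BGR2HSV);H,S,V=cv2.split(h)
    if col=="black": m=V<45
    else:
        a,b,s,v=RG[col]; m=((H>=a)&(H<=b) if a<b else (H>=a)|(H<=b))&(S>=s)&(V>=v)
    return m.astype(np.uint8)*255
def ray(c,uv):
    f=c["frame"].shape[0]/2/np.tan(np.radians(c["fov_y"]/2))
    d=(np.array(uv,float).reshape(-1,2)-[c["cx"],c["cy"]])/f
    if c.get("fish"):
        r=np.linalg.norm(d,axis=1,keepdims=True)+1e-9
        v=np.hstack([d/r*np.sin(r),np.cos(r)])
    else: v=np.hstack([d,np.ones((len(d),1))])
    M=cv2.Rodrigues(np.array(c["rvec"],float))[0]
    return -M.T@np.array(c["tvec"],float), v@M
def plane(c,uv,z):
    o,d=ray(c,uv); return (o+d*((z-o[2])/d[:,2])[:,None])[:,:2]
def cam(n):
    c=env.camera(n); c["fish"]=n=="wrist"; return c
def blobs(c,col,amin=60):
    cs=cv2.findContours(mask(c["frame"],col),cv2.RETR_EXTERNAL,cv2.CHAIN_APPROX_NONE)[0]
    return [k for k in cs if cv2.contourArea(k)>amin]
def circ(c,k,z):
    "circle of a contour cast on plane z: centre, diameter (mm)"
    p=plane(c,k[:,0,:],z).astype(np.float32)*1000
    e=cv2.fitEllipse(p); return np.round(e[0],1),np.round(e[1],1)
E
python3 - <<'E'
from h import *
for n in("top","scene"):
    c=cam(n)
    for col in RG:
        for k in blobs(c,col):
            x,y,w,h=cv2.boundingRect(k)
            if n=="top" and not(150<x<520 and 90<y<270):continue
            if n=="scene" and not(120<x<450 and 140<y<300):continue
            print(n,col,(x+w//2,y+h//2),cv2.contourArea(k),"tile",*circ(c,k,.006),"z60",*circ(c,k,.06),"z90",*circ(c,k,.09))
c=cam("top");f=c["frame"]
cv2.imwrite("pics/crop.png",np.hstack([cv2.resize(f[165:215,170:240],(392,280),interpolation=0),cv2.resize(f[217:267,403:473],(392,280),interpolation=0)]))
print(-cv2.Rodrigues(np.array(c["rvec"]))[0].T@c["tvec"])
E
```

```text
top blue (409, 198) 134.5 tile [ 528.7 -191.2] [18.  84.3] z60 [ 524.4 -179.8] [17.1 80.1] z90 [ 522.  -173.5] [16.6 77.7]
top blue (208, 192) 85.5 tile [530.1 377.4] [61.8 67. ] z60 [525.7 360.2] [58.7 63.6] z90 [523.3 350.7] [57.  61.8]
top blue (396, 163) 561.0 tile [ 624.1 -152.1] [74.6 75. ] z60 [ 615.  -142.7] [70.8 71.3] z90 [ 609.9 -137.5] [68.7 69.2]
top green (435, 242) 105.5 tile [ 407.7 -274. ] [61.2 69.6] z60 [ 409.4 -258.5] [58.2 66.1] z90 [ 410.4 -249.9] [56.5 64.2]
top green (237, 233) 588.0 tile [417.8 282.3] [75.4 75.9] z60 [419.1 269.9] [71.6 72.1] z90 [419.7 263. ] [69.5 70. ]
top red (442, 243) 295.0 tile [ 405.9 -282.4] [51.4 55.1] z60 [ 407.8 -266.5] [48.8 52.3] z90 [ 408.8 -257.7] [47.4 50.8]
top red (346, 210) 567.5 tile [490.4 -16.5] [74.3 74.7] z60 [488.  -13.9] [70.6 71. ] z90 [486.7 -12.5] [68.5 68.9]
top yellow (203, 190) 63.0 tile [533.  387.1] [48.2 49.9] z60 [528.5 369.5] [45.7 47.4] z90 [526.  359.7] [44.4 46. ]
top yellow (285, 155) 576.0 tile [637.6 157.9] [75.5 77. ] z60 [627.8 151.7] [71.7 73.1] z90 [622.4 148.3] [69.6 71. ]
top black (479, 203) 
[... 903 characters left out ...]
67.9 126. ] [148.2 148.7] z90 [882.5 102.6] [141.6 142.1]
scene red (188, 218) 301.5 tile [ 351.7 -260. ] [54.6 71. ] z60 [ 414.7 -270.1] [50.5 65.7] z90 [ 449.7 -275.7] [48.2 62.8]
scene red (295, 215) 416.5 tile [489.9 -17.2] [72.4 75. ] z60 [542.5 -45.4] [67.  69.3] z90 [571.8 -61.1] [64.  66.2]
scene yellow (383, 224) 492.0 tile [636.6 156.8] [76.9 77.1] z60 [678.3 115.6] [71.2 71.3] z90 [701.5  92.7] [68.  68.1]
scene black (158, 281) 631.5 tile [ 515.6 -383.2] [69.3 72.7] z60 [ 566.3 -384.1] [64.1 67.2] z90 [ 594.5 -384.6] [61.2 64.2]
scene black (420, 154) 91.5 tile [450.2 457.6] [37.9 55.8] z60 [505.8 393.9] [35.1 51.6] z90 [536.7 358.5] [33.5 49.3]
[0.44254129 0.03476988 1.08407422]
```

View pics/crop.png

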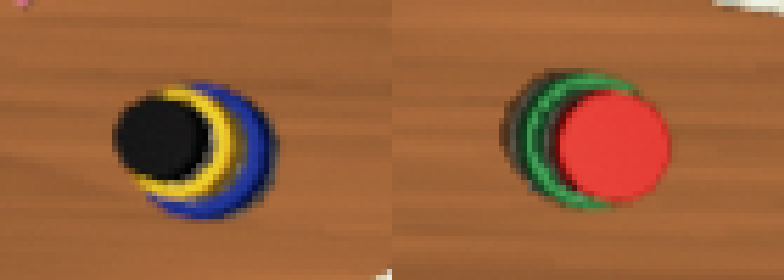

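Measured centres (mm):
- **Tiles:** blue (624,-152), green (417,282), red (490,-17), yellow (637,157), black (516,-383).
- **Stack tops:** red about (408,-266), black about (527,366).

I'll go over the red/green stack first.

Request:
{"method": "arm_command", "body": {
  "rotation": [
    [0,0,0],
    [0,0,0],
    [0,0,0],
    [0,0,0],
    [0,0,0]
  ],
  "xyz": [
    [24,31,0],
    [24,31,0],
    [24,31,0],
    [24,31,0],
    [24,31,0]
  ],
  "fingers": [1,1,1,1,1],
  "squeeze": 15
}}

```text
clock: 0.67
position: [0.2638, -0.4517, 0.4048]
eef_rot: [0.993, 0.115, -0.0, 0.0]
ft_force: [0.4, -0.2, -0.2]
opening: 0.0868
grasp_force: 0.0
```

Request:
{"method": "arm_command", "body": {
  "rotation": [
    [0,0,0],
    [0,0,0],
    [0,0,0],
    [0,0,0],
    [0,0,0]
  ],
  "xyz": [
    [24,31,0],
    [24,31,0],
    [24,31,0],
    [24,31,0],
    [24,31,0]
  ],
  "fingers": [1,1,1,1,1]
}}

```text
clock: 1.08
position: [0.3837, -0.2966, 0.405]
eef_rot: [0.993, 0.115, 0.0, 0.0]
ft_force: [0.7, 0.3, 1.0]
opening: 0.0872
grasp_force: 0.0
```

Request:
{"method": "arm_command", "body": {
  "rotation": [
    [0,0,0],
    [0,0,0],
    [0,0,0]
  ],
  "xyz": [
    [24,31,0],
    [0,0,0],
    [0,0,0]
  ],
  "fingers": [1,1,1]
}}

```text
clock: 1.33
position: [0.4081, -0.2655, 0.4049]
eef_rot: [0.993, 0.117, 0.0, 0.0]
ft_force: [0.1, -1.1, 0.4]
opening: 0.087
grasp_force: 0.0
```

Run:
```python
from h import *
s=env.sense();print(s["clock"],s["position"],s["eef_rot"],s["joint_positions"])
c=cam("wrist");cv2.imwrite("pics/w1.png",c["frame"])
for col,zs in(("red",.06),("green",.03)):
    for k in blobs(c,col,300):print(col,cv2.boundingRect(k),circ(c,k,zs),circ(c,k,.006))
```

```text
1.3333 [ 0.40813304 -0.26552833  0.40487553] [9.93079191e-01 1.17446596e-01 1.24886235e-04 3.86515373e-05] [ 0.88017027  0.0504397  -0.40708405  1.79558753  0.02064381  1.29948575
 -0.86733919]
red (300, 154, 47, 50) (array([ 407.4, -266.6]), array([50.2, 52.7])) (array([ 394.5, -270. ]), array([58.5, 61.5]))
red (130, 42, 49, 59) (array([488.9, -49.1]), array([66.7, 66.7])) (array([489.5, -16.2]), array([77.8, 77.9]))
green (294, 144, 56, 45) (array([ 404.5, -266.7]), array([61.1, 69.7])) (array([ 399.1, -268.1]), array([65.2, 74.5]))
green (12, 81, 22, 44) (array([421.4, 247.5]), array([71.1, 72.9])) (array([417.1, 281. ]), array([75.9, 77.9]))
green (552, 0, 88, 133) (array([ 719.1, -655.6]), array([261. , 263.4])) (array([ 734.9, -683.3]), array([278.7, 281.3]))
```

View pics/w1.png

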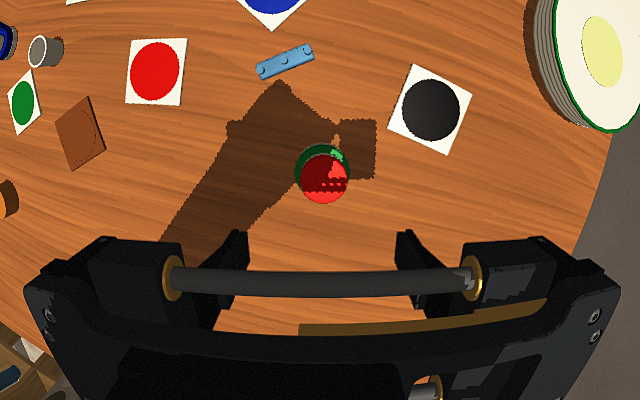

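The wrist view shows the red pot on green at (323,178), measured at (407,-267), which matches. Descending to grasp.

Request:
{"method": "arm_command", "body": {
  "rotation": [
    [0,0,0],
    [0,0,0],
    [0,0,0],
    [0,0,0],
    [0,0,0]
  ],
  "xyz": [
    [-1,-1,-38],
    [0,0,-38],
    [0,0,-38],
    [0,0,-38],
    [0,0,-34]
  ],
  "fingers": [1,1,1,1,1]
}}

```text
clock: 1.8
position: [0.4044, -0.2698, 0.2166]
eef_rot: [0.994, 0.114, -0.0, 0.0]
ft_force: [-0.1, -1.0, 0.7]
opening: 0.0868
grasp_force: 0.0
```

Request:
{"method": "arm_command", "body": {
  "rotation": [
    [0,0,0],
    [0,0,0],
    [0,0,0],
    [0,0,0],
    [0,0,0]
  ],
  "xyz": [
    [0,0,0],
    [0,0,0],
    [0,0,0],
    [0,0,0],
    [0,0,0]
  ],
  "fingers": [0.6,0.4,0.3,0.1,-0.1]
}}

```text
clock: 2.22
position: [0.4066, -0.2691, 0.2209]
eef_rot: [0.993, 0.115, 0.001, 0.001]
ft_force: [-0.2, 0.3, 0.4]
opening: 0.0611
grasp_force: 0.0
```

Request:
{"method": "arm_command", "body": {
  "rotation": [
    [0,0,0],
    [0,0,0],
    [0,0,0],
    [0,0,0]
  ],
  "xyz": [
    [0,0,0],
    [0,0,0],
    [0,0,0],
    [0,0,0]
  ],
  "fingers": [-0.4,-1,-1,-1]
}}

```text
clock: 2.55
position: [0.4064, -0.2687, 0.2201]
eef_rot: [0.993, 0.115, 0.001, 0.001]
ft_force: [-2.5, 0.4, 9.2]
opening: 0.0527
grasp_force: 15.0
```

Request:
{"method": "arm_command", "body": {
  "rotation": [
    [0,0,0],
    [0,0,0],
    [0,0,0],
    [0,0,0],
    [0,0,0]
  ],
  "xyz": [
    [0,0,5],
    [0,0,10],
    [0,0,20],
    [0,0,25],
    [0,0,20]
  ],
  "fingers": [-1,-1,-1,-1,-1],
  "squeeze": 25
}}

```text
clock: 2.97
position: [0.406, -0.2683, 0.301]
eef_rot: [0.993, 0.115, 0.0, 0.0]
ft_force: [0.6, -1.1, -2.5]
opening: 0.0523
grasp_force: 25.0
```

Request:
{"method": "arm_command", "body": {
  "rotation": [
    [0,0,0],
    [0,0,0],
    [0,0,0],
    [0,0,0],
    [0,0,0]
  ],
  "xyz": [
    [4,12,0],
    [8,25,0],
    [9,28,0],
    [9,28,0],
    [9,28,0]
  ],
  "fingers": [-1,-1,-1,-1,-1]
}}

```text
clock: 3.38
position: [0.445, -0.1455, 0.2988]
eef_rot: [0.993, 0.115, -0.0, 0.0]
ft_force: [0.9, -0.2, -1.9]
opening: 0.0524
grasp_force: 25.0
```

Request:
{"method": "arm_command", "body": {
  "rotation": [
    [0,0,0],
    [0,0,0],
    [0,0,0],
    [0,0,0],
    [0,0,0]
  ],
  "xyz": [
    [9,28,0],
    [9,28,0],
    [9,28,0],
    [8,25,0],
    [5,15,0]
  ],
  "fingers": [-1,-1,-1,-1,-1]
}}

```text
clock: 3.8
position: [0.4851, -0.0198, 0.2989]
eef_rot: [0.993, 0.117, 0.0, -0.0]
ft_force: [0.3, -0.3, -1.6]
opening: 0.0526
grasp_force: 25.0
```

Request:
{"method": "arm_command", "body": {
  "rotation": [
    [0,0,0],
    [0,0,0],
    [0,0,0]
  ],
  "xyz": [
    [4,7,0],
    [0,0,0],
    [0,0,0]
  ],
  "fingers": [-1,-1,-1]
}}

```text
clock: 4.05
position: [0.4888, -0.0169, 0.2986]
eef_rot: [0.993, 0.115, -0.0, 0.0]
ft_force: [0.1, 0.1, -2.2]
opening: 0.0526
grasp_force: 25.0
```

Request:
{"method": "arm_command", "body": {
  "rotation": [
    [0,0,0],
    [0,0,0],
    [0,0,0],
    [0,0,0],
    [0,0,0]
  ],
  "xyz": [
    [1,0,-20],
    [0,0,-30],
    [0,0,-25],
    [0,0,-15],
    [0,0,-8]
  ],
  "fingers": [-1,-1,-1,-1,-1]
}}

```text
clock: 4.47
position: [0.4888, -0.0182, 0.1986]
eef_rot: [0.993, 0.114, -0.002, 0.0]
ft_force: [-0.5, -0.7, -1.7]
opening: 0.0528
grasp_force: 25.0
```

Request:
{"method": "arm_command", "body": {
  "rotation": [
    [0,0,0],
    [0,0,0],
    [0,0,0],
    [0,0,0]
  ],
  "xyz": [
    [0,0,-2],
    [0,0,0],
    [0,0,0],
    [0,0,0]
  ],
  "fingers": [-1,-1,-1,-1]
}}

```text
clock: 4.8
position: [0.4905, -0.0167, 0.1999]
eef_rot: [0.993, 0.115, 0.001, 0.0]
ft_force: [-0.3, -0.5, -0.8]
opening: 0.0525
grasp_force: 25.0
```

Request:
{"method": "arm_command", "body": {
  "rotation": [
    [0,0,0],
    [0,0,0],
    [0,0,0],
    [0,0,0]
  ],
  "xyz": [
    [0,0,-1],
    [0,0,-1],
    [0,0,0],
    [0,0,0]
  ],
  "fingers": [-1,-1,-1,-1]
}}

```text
clock: 5.13
position: [0.49, -0.0164, 0.1969]
eef_rot: [0.993, 0.115, 0.0, 0.0]
ft_force: [-0.2, 0.5, -1.4]
opening: 0.0525
grasp_force: 25.0
```

Request:
{"method": "arm_command", "body": {
  "rotation": [
    [0,0,0],
    [0,0,0],
    [0,0,0],
    [0,0,0]
  ],
  "xyz": [
    [0,0,-1],
    [0,0,0],
    [0,0,0],
    [0,0,0]
  ],
  "fingers": [-1,-1,-1,-1]
}}

```text
clock: 5.47
position: [0.4901, -0.0164, 0.1961]
eef_rot: [0.993, 0.115, 0.0, 0.0]
ft_force: [-2.4, -0.3, 5.2]
opening: 0.0523
grasp_force: 25.0
```

Contact is at 0.196, as predicted. Releasing, then rising and going back for the green pot.

Request:
{"method": "arm_command", "body": {
  "rotation": [
    [0,0,0],
    [0,0,0],
    [0,0,0],
    [0,0,0],
    [0,0,0]
  ],
  "xyz": [
    [0,0,0],
    [0,0,0],
    [0,0,0],
    [0,0,0],
    [0,0,0]
  ],
  "fingers": [0.2,0.3,0.6,1,1]
}}

```text
clock: 5.88
position: [0.49, -0.0165, 0.1957]
eef_rot: [0.993, 0.115, 0.0, 0.0]
ft_force: [0.3, 0.2, -0.1]
opening: 0.0692
grasp_force: 0.0
```

Request:
{"method": "arm_command", "body": {
  "rotation": [
    [0,0,0],
    [0,0,0],
    [0,0,0],
    [0,0,0],
    [0,0,0]
  ],
  "xyz": [
    [0,0,10],
    [0,0,30],
    [0,0,40],
    [0,0,40],
    [0,0,20]
  ],
  "fingers": [1,1,1,1,1]
}}

```text
clock: 6.3
position: [0.4906, -0.0158, 0.341]
eef_rot: [0.993, 0.116, 0.003, 0.001]
ft_force: [0.8, 0.3, 0.7]
opening: 0.0867
grasp_force: 0.0
```

Request:
{"method": "arm_command", "body": {
  "rotation": [
    [0,0,0],
    [0,0,0],
    [0,0,0],
    [0,0,0],
    [0,0,0]
  ],
  "xyz": [
    [-11,-35,0],
    [-12,-36,0],
    [-12,-36,0],
    [-12,-36,0],
    [-12,-36,0]
  ],
  "fingers": [1,1,1,1,1]
}}

```text
clock: 6.72
position: [0.43, -0.1968, 0.3368]
eef_rot: [0.993, 0.115, 0.001, 0.0]
ft_force: [1.5, -0.1, 0.3]
opening: 0.0867
grasp_force: 0.0
```

Request:
{"method": "arm_command", "body": {
  "rotation": [
    [0,0,0],
    [0,0,0],
    [0,0,0],
    [0,0,0]
  ],
  "xyz": [
    [-12,-36,0],
    [-12,-35,0],
    [0,0,0],
    [0,0,0]
  ],
  "fingers": [1,1,1,1]
}}

```text
clock: 7.05
position: [0.4061, -0.2681, 0.3363]
eef_rot: [0.994, 0.113, 0.0, 0.0]
ft_force: [0.3, 0.4, 0.2]
opening: 0.0869
grasp_force: 0.0
```

```bash
cat > m.py <<'E'
import sys
from h import *
s=env.sense();print(s["clock"],s["position"].round(4))
for n in("wrist","top"):
    c=cam(n);cv2.imwrite(f"pics/{n}_{s['clock']:.1f}.png",c["frame"])
    for a in sys.argv[1:]:
        col,z=a.split(":")
        for k in blobs(c,col,60 if n=="top" else 200):
            p,d=circ(c,k,float(z))
            if 350<p[0]<700 and abs(p[1])<500: print(n,a,cv2.boundingRect(k),p,d)
E
python3 m.py green:.03 red:.036
```

```text
7.05 [ 0.4061 -0.2681  0.3363]
wrist green:.03 (286, 151, 68, 67) [ 409.1 -264.7] [63.6 65.5]
wrist red:.036 (91, 33, 60, 69) [489.  -34.8] [69.2 81.2]
top green:.03 (427, 230, 21, 7) [ 431.5 -261.1] [16.3 56.1]
top green:.03 (223, 219, 28, 28) [418.4 276.8] [73.7 74.2]
top red:.036 (332, 196, 28, 28) [489.2 -15. ] [71.9 72.6]
```

Green is at (409,-265), so I shift (+3,+3) and descend.

Request:
{"method": "arm_command", "body": {
  "rotation": [
    [0,0,0],
    [0,0,0],
    [0,0,0],
    [0,0,0],
    [0,0,0]
  ],
  "xyz": [
    [3,3,-20],
    [0,0,-36],
    [0,0,-40],
    [0,0,-36],
    [0,0,-14]
  ],
  "fingers": [1,1,1,1,1],
  "squeeze": 15
}}

```text
clock: 7.57
position: [0.4092, -0.2609, 0.1858]
eef_rot: [0.993, 0.117, -0.002, -0.002]
ft_force: [-0.7, 0.6, 0.1]
opening: 0.087
grasp_force: 0.0
```

Request:
{"method": "arm_command", "body": {
  "rotation": [
    [0,0,0],
    [0,0,0],
    [0,0,0],
    [0,0,0],
    [0,0,0]
  ],
  "xyz": [
    [0,0,0],
    [0,0,0],
    [0,0,0],
    [0,0,0],
    [0,0,0]
  ],
  "fingers": [0.9,0.7,0.5,0.3,-0.1]
}}

```text
clock: 7.98
position: [0.4108, -0.2637, 0.1915]
eef_rot: [0.993, 0.115, 0.001, 0.001]
ft_force: [-0.8, 2.2, 6.1]
opening: 0.0656
grasp_force: 15.0
```

Request:
{"method": "arm_command", "body": {
  "rotation": [
    [0,0,0],
    [0,0,0],
    [0,0,0],
    [0,0,0]
  ],
  "xyz": [
    [0,0,0],
    [0,0,0],
    [0,0,0],
    [0,0,0]
  ],
  "fingers": [-0.4,-1,-1,-1],
  "squeeze": 25
}}

```text
clock: 8.32
position: [0.4108, -0.2637, 0.1914]
eef_rot: [0.993, 0.115, 0.001, 0.001]
ft_force: [0.0, 1.0, 7.7]
opening: 0.0654
grasp_force: 25.0
```

Request:
{"method": "arm_command", "body": {
  "rotation": [
    [0,0,0],
    [0,0,0],
    [0,0,0],
    [0,0,0],
    [0,0,0]
  ],
  "xyz": [
    [0,0,5],
    [0,0,15],
    [0,0,30],
    [0,0,35],
    [0,0,25]
  ],
  "fingers": [-1,-1,-1,-1,-1]
}}

```text
clock: 8.73
position: [0.41, -0.2632, 0.3027]
eef_rot: [0.993, 0.115, 0.001, 0.0]
ft_force: [0.3, -1.6, -1.9]
opening: 0.0656
grasp_force: 25.0
```

Request:
{"method": "arm_command", "body": {
  "rotation": [
    [0,0,0],
    [0,0,0],
    [0,0,0],
    [0,0,0],
    [0,0,0]
  ],
  "xyz": [
    [3,15,0],
    [5,28,0],
    [5,34,0],
    [5,34,0],
    [5,34,0]
  ],
  "fingers": [-1,-1,-1,-1,-1]
}}

```text
clock: 9.15
position: [0.4327, -0.1169, 0.3003]
eef_rot: [0.993, 0.115, 0.0, 0.0]
ft_force: [0.5, -0.7, -2.0]
opening: 0.0654
grasp_force: 25.0
```

Request:
{"method": "arm_command", "body": {
  "rotation": [
    [0,0,0],
    [0,0,0],
    [0,0,0],
    [0,0,0],
    [0,0,0]
  ],
  "xyz": [
    [5,34,0],
    [5,34,0],
    [4,34,0],
    [3,34,0],
    [0,34,0]
  ],
  "fingers": [-1,-1,-1,-1,-1]
}}

```text
clock: 9.57
position: [0.4498, 0.0532, 0.3004]
eef_rot: [0.993, 0.115, 0.0, 0.0]
ft_force: [1.0, 0.8, -2.8]
opening: 0.0653
grasp_force: 25.0
```

Request:
{"method": "arm_command", "body": {
  "rotation": [
    [0,0,0],
    [0,0,0],
    [0,0,0],
    [0,0,0],
    [0,0,0]
  ],
  "xyz": [
    [-2,34,0],
    [-4,34,0],
    [-4,34,0],
    [-6,34,0],
    [-6,34,0]
  ],
  "fingers": [-1,-1,-1,-1,-1]
}}

```text
clock: 9.98
position: [0.4273, 0.2229, 0.3003]
eef_rot: [0.993, 0.115, 0.0, 0.0]
ft_force: [0.7, 0.1, -1.6]
opening: 0.0658
grasp_force: 25.0
```

Request:
{"method": "arm_command", "body": {
  "rotation": [
    [0,0,0],
    [0,0,0],
    [0,0,0],
    [0,0,0],
    [0,0,0]
  ],
  "xyz": [
    [-6,30,0],
    [-4,20,0],
    [-2,10,0],
    [0,0,0],
    [0,0,0]
  ],
  "fingers": [-1,-1,-1,-1,-1]
}}

```text
clock: 10.4
position: [0.4158, 0.2816, 0.2999]
eef_rot: [0.993, 0.116, -0.0, 0.0]
ft_force: [-0.8, -1.0, -2.0]
opening: 0.0655
grasp_force: 25.0
```

Request:
{"method": "arm_command", "body": {
  "rotation": [
    [0,0,0],
    [0,0,0],
    [0,0,0],
    [0,0,0],
    [0,0,0]
  ],
  "xyz": [
    [2,0,-20],
    [0,0,-30],
    [0,0,-25],
    [0,0,-15],
    [0,0,-8]
  ],
  "fingers": [-1,-1,-1,-1,-1]
}}

```text
clock: 10.82
position: [0.418, 0.2795, 0.1998]
eef_rot: [0.993, 0.114, -0.001, 0.001]
ft_force: [-0.3, -1.7, -1.9]
opening: 0.0656
grasp_force: 25.0
```

Request:
{"method": "arm_command", "body": {
  "rotation": [
    [0,0,0],
    [0,0,0],
    [0,0,0],
    [0,0,0],
    [0,0,0]
  ],
  "xyz": [
    [0,0,-2],
    [0,0,-1],
    [0,0,0],
    [0,0,0],
    [0,0,0]
  ],
  "fingers": [-1,-1,-1,-1,-1]
}}

```text
clock: 11.23
position: [0.4183, 0.2817, 0.1997]
eef_rot: [0.993, 0.115, 0.001, -0.0]
ft_force: [-0.1, 0.9, -1.6]
opening: 0.0656
grasp_force: 25.0
```

Request:
{"method": "arm_command", "body": {
  "rotation": [
    [0,0,0],
    [0,0,0],
    [0,0,0],
    [0,0,0],
    [0,0,0]
  ],
  "xyz": [
    [0,0,-1],
    [0,0,-1],
    [0,0,-1],
    [0,0,0],
    [0,0,0]
  ],
  "fingers": [-1,-1,-1,-1,-1]
}}

```text
clock: 11.65
position: [0.4182, 0.2819, 0.1974]
eef_rot: [0.993, 0.115, 0.001, 0.001]
ft_force: [-5.5, -5.8, 20.6]
opening: 0.0655
grasp_force: 25.0
```

Request:
{"method": "arm_command", "body": {
  "rotation": [
    [0,0,0],
    [0,0,0],
    [0,0,0],
    [0,0,0],
    [0,0,0]
  ],
  "xyz": [
    [0,0,0],
    [0,0,0],
    [0,0,0],
    [0,0,0],
    [0,0,0]
  ],
  "fingers": [0.52,0.6,0.8,1,1]
}}

```text
clock: 12.07
position: [0.418, 0.2816, 0.1957]
eef_rot: [0.993, 0.115, -0.0, 0.0]
ft_force: [-0.5, -0.4, 0.1]
opening: 0.0818
grasp_force: 0.0
```

Request:
{"method": "arm_command", "body": {
  "rotation": [
    [0,0,0],
    [0,0,0],
    [0,0,0],
    [0,0,0],
    [0,0,0]
  ],
  "xyz": [
    [0,0,10],
    [0,0,30],
    [0,0,40],
    [0,0,40],
    [0,0,40]
  ],
  "fingers": [1,1,1,1,1]
}}

```text
clock: 12.48
position: [0.4173, 0.2817, 0.3581]
eef_rot: [0.993, 0.116, -0.0, -0.0]
ft_force: [1.4, -0.1, 0.3]
opening: 0.0869
grasp_force: 0.0
```

Request:
{"method": "arm_command", "body": {
  "rotation": [
    [0,0,0],
    [0,0,0],
    [0,0,0],
    [0,0,0],
    [0,0,0]
  ],
  "xyz": [
    [20,14,30],
    [30,24,12],
    [30,24,0],
    [29,22,0],
    [0,0,0]
  ],
  "fingers": [1,1,1,1,1]
}}

```text
clock: 12.9
position: [0.5308, 0.3674, 0.3955]
eef_rot: [0.993, 0.115, -0.002, -0.001]
ft_force: [-0.5, -1.2, -0.7]
opening: 0.0868
grasp_force: 0.0
```

Request:
{"method": "arm_command", "body": {
  "rotation": [
    [0,0,0],
    [0,0,0]
  ],
  "xyz": [
    [0,0,0],
    [0,0,0]
  ],
  "fingers": [1,1]
}}

```text
clock: 13.07
position: [0.5263, 0.3657, 0.398]
eef_rot: [0.993, 0.116, -0.0, -0.0]
ft_force: [-0.4, -0.2, 0.2]
opening: 0.0866
grasp_force: 0.0
```

```bash
python3 m.py black:.09 yellow:.06 green:.036
```

```text
13.0667 [0.5263 0.3657 0.398 ]
wrist black:.09 (299, 163, 41, 42) [529.2 370.1] [37.8 40.9]
wrist yellow:.06 (469, 99, 49, 59) [631.5 191.4] [66.6 66.8]
wrist green:.036 (335, 233, 57, 40) [439.2 292. ] [56.1 76.7]
top black:.09 (465, 190, 28, 27) [ 511.2 -349.9] [66.5 67.4]
top black:.09 (157, 153, 55, 44) [572.4 398.6] [103.2 134.1]
top yellow:.06 (271, 142, 28, 27) [627.8 151.7] [71.7 73.1]
top green:.036 (223, 219, 28, 28) [420.8 273.4] [65.3 75.8]
```

Black is at (529,369): shift (+2,+3), down to TCP z 0.25.

Request:
{"method": "arm_command", "body": {
  "rotation": [
    [0,0,0],
    [0,0,0],
    [0,0,0],
    [0,0,0],
    [0,0,0]
  ],
  "xyz": [
    [2,3,-20],
    [0,0,-40],
    [0,0,-40],
    [0,0,-34],
    [0,0,-13]
  ],
  "fingers": [1,1,1,1,0.9],
  "squeeze": 12
}}

```text
clock: 13.58
position: [0.5277, 0.3665, 0.2469]
eef_rot: [0.993, 0.115, -0.002, 0.002]
ft_force: [0.7, -0.5, -0.9]
opening: 0.0853
grasp_force: 0.0
```

Request:
{"method": "arm_command", "body": {
  "rotation": [
    [0,0,0],
    [0,0,0],
    [0,0,0],
    [0,0,0],
    [0,0,0]
  ],
  "xyz": [
    [0,0,0],
    [0,0,0],
    [0,0,0],
    [0,0,0],
    [0,0,0]
  ],
  "fingers": [0.6,0.35,0.2,0.1,0.04]
}}

```text
clock: 14.0
position: [0.5294, 0.369, 0.2529]
eef_rot: [0.993, 0.115, 0.001, -0.001]
ft_force: [0.1, 0.1, 0.1]
opening: 0.0571
grasp_force: 0.0
```

Request:
{"method": "arm_command", "body": {
  "rotation": [
    [0,0,0],
    [0,0,0],
    [0,0,0],
    [0,0,0],
    [0,0,0]
  ],
  "xyz": [
    [0,0,0],
    [0,0,0],
    [0,0,0],
    [0,0,0],
    [0,0,0]
  ],
  "fingers": [-0.05,-0.1,-0.2,-0.5,-1]
}}

```text
clock: 14.42
position: [0.529, 0.3687, 0.2511]
eef_rot: [0.993, 0.115, 0.0, -0.0]
ft_force: [-0.4, -0.5, 3.5]
opening: 0.0394
grasp_force: 12.0
```

Request:
{"method": "arm_command", "body": {
  "rotation": [
    [0,0,0],
    [0,0,0]
  ],
  "xyz": [
    [0,0,0],
    [0,0,0]
  ],
  "fingers": [-1,-1],
  "squeeze": 25
}}

```text
clock: 14.58
position: [0.5291, 0.3687, 0.2511]
eef_rot: [0.993, 0.115, 0.0, -0.0]
ft_force: [-0.3, -0.6, 5.2]
opening: 0.0397
grasp_force: 25.0
```

Request:
{"method": "arm_command", "body": {
  "rotation": [
    [0,0,0],
    [0,0,0],
    [0,0,0],
    [0,0,0],
    [0,0,0]
  ],
  "xyz": [
    [0,0,4],
    [0,0,10],
    [0,0,16],
    [0,0,14],
    [0,0,6]
  ],
  "fingers": [-1,-1,-1,-1,-1]
}}

```text
clock: 15.0
position: [0.5292, 0.3691, 0.3035]
eef_rot: [0.993, 0.115, 0.001, -0.001]
ft_force: [0.6, 0.5, -0.2]
opening: 0.0395
grasp_force: 25.0
```

Request:
{"method": "arm_command", "body": {
  "rotation": [
    [0,0,0],
    [0,0,0],
    [0,0,0],
    [0,0,0],
    [0,0,0]
  ],
  "xyz": [
    [0,-15,0],
    [0,-28,0],
    [0,-34,0],
    [0,-34,0],
    [0,-34,0]
  ],
  "fingers": [-1,-1,-1,-1,-1]
}}

```text
clock: 15.42
position: [0.5287, 0.2222, 0.3009]
eef_rot: [0.993, 0.115, 0.0, 0.0]
ft_force: [0.2, -0.6, 0.2]
opening: 0.0393
grasp_force: 25.0
```

Request:
{"method": "arm_command", "body": {
  "rotation": [
    [0,0,0],
    [0,0,0],
    [0,0,0],
    [0,0,0],
    [0,0,0]
  ],
  "xyz": [
    [0,-34,0],
    [0,-34,0],
    [0,-34,0],
    [0,-34,0],
    [0,-34,0]
  ],
  "fingers": [-1,-1,-1,-1,-1]
}}

```text
clock: 15.83
position: [0.5287, 0.0519, 0.3012]
eef_rot: [0.993, 0.115, 0.0, 0.0]
ft_force: [0.4, -1.1, -0.5]
opening: 0.0396
grasp_force: 25.0
```

Request:
{"method": "arm_command", "body": {
  "rotation": [
    [0,0,0],
    [0,0,0],
    [0,0,0],
    [0,0,0],
    [0,0,0]
  ],
  "xyz": [
    [0,-34,0],
    [0,-34,0],
    [0,-34,0],
    [0,-34,0],
    [0,-34,0]
  ],
  "fingers": [-1,-1,-1,-1,-1]
}}

```text
clock: 16.25
position: [0.5287, -0.118, 0.3013]
eef_rot: [0.993, 0.115, 0.0, 0.0]
ft_force: [1.9, 0.1, -0.8]
opening: 0.0394
grasp_force: 25.0
```

Request:
{"method": "arm_command", "body": {
  "rotation": [
    [0,0,0],
    [0,0,0],
    [0,0,0],
    [0,0,0],
    [0,0,0]
  ],
  "xyz": [
    [0,-34,0],
    [0,-34,0],
    [-2,-34,0],
    [-3,-34,0],
    [-3,-34,0]
  ],
  "fingers": [-1,-1,-1,-1,-1]
}}

```text
clock: 16.67
position: [0.5206, -0.288, 0.3012]
eef_rot: [0.993, 0.115, 0.0, 0.0]
ft_force: [0.8, 0.0, -0.2]
opening: 0.0395
grasp_force: 25.0
```

Request:
{"method": "arm_command", "body": {
  "rotation": [
    [0,0,0],
    [0,0,0],
    [0,0,0],
    [0,0,0],
    [0,0,0]
  ],
  "xyz": [
    [-2,-34,0],
    [-2,-34,0],
    [-1,-20,0],
    [0,-9,0],
    [0,0,0]
  ],
  "fingers": [-1,-1,-1,-1,-1]
}}

```text
clock: 17.08
position: [0.5153, -0.3854, 0.3006]
eef_rot: [0.994, 0.114, -0.0, 0.0]
ft_force: [-0.1, 0.3, -0.4]
opening: 0.0393
grasp_force: 25.0
```

Request:
{"method": "arm_command", "body": {
  "rotation": [
    [0,0,0],
    [0,0,0],
    [0,0,0],
    [0,0,0],
    [0,0,0]
  ],
  "xyz": [
    [1,0,-20],
    [0,0,-30],
    [0,0,-25],
    [0,0,-15],
    [0,0,-8]
  ],
  "fingers": [-1,-1,-1,-1,-1]
}}

```text
clock: 17.5
position: [0.517, -0.3814, 0.2008]
eef_rot: [0.993, 0.116, -0.001, -0.001]
ft_force: [-0.5, 1.0, -0.0]
opening: 0.039
grasp_force: 25.0
```

Request:
{"method": "arm_command", "body": {
  "rotation": [
    [0,0,0],
    [0,0,0],
    [0,0,0],
    [0,0,0],
    [0,0,0]
  ],
  "xyz": [
    [0,0,-3],
    [0,0,-1],
    [0,0,0],
    [0,0,0],
    [0,0,0]
  ],
  "fingers": [-1,-1,-1,-1,-1]
}}

```text
clock: 17.92
position: [0.5173, -0.3836, 0.2]
eef_rot: [0.993, 0.115, 0.001, 0.001]
ft_force: [0.6, 0.2, -0.1]
opening: 0.0394
grasp_force: 25.0
```

Request:
{"method": "arm_command", "body": {
  "rotation": [
    [0,0,0],
    [0,0,0],
    [0,0,0],
    [0,0,0],
    [0,0,0]
  ],
  "xyz": [
    [0,0,-1],
    [0,0,-1],
    [0,0,-1],
    [0,0,0],
    [0,0,0]
  ],
  "fingers": [-1,-1,-1,-1,-1]
}}

```text
clock: 18.33
position: [0.5172, -0.3835, 0.1971]
eef_rot: [0.993, 0.115, 0.0, 0.0]
ft_force: [-4.0, 1.4, 10.3]
opening: 0.0395
grasp_force: 25.0
```

Request:
{"method": "arm_command", "body": {
  "rotation": [
    [0,0,0],
    [0,0,0],
    [0,0,0],
    [0,0,0],
    [0,0,0]
  ],
  "xyz": [
    [0,0,0],
    [0,0,0],
    [0,0,0],
    [0,0,0],
    [0,0,0]
  ],
  "fingers": [-0.05,0.1,0.3,0.5,0.6]
}}

```text
clock: 18.75
position: [0.517, -0.3834, 0.1956]
eef_rot: [0.993, 0.115, -0.0, -0.0]
ft_force: [0.1, 0.8, 0.4]
opening: 0.0601
grasp_force: 0.0
```

Request:
{"method": "arm_command", "body": {
  "rotation": [
    [0,0,0],
    [0,0,0],
    [0,0,0],
    [0,0,0],
    [0,0,0]
  ],
  "xyz": [
    [0,0,10],
    [0,0,30],
    [0,0,40],
    [0,0,40],
    [0,0,28]
  ],
  "fingers": [0.6,0.6,1,1,1]
}}

```text
clock: 19.17
position: [0.5174, -0.3832, 0.3485]
eef_rot: [0.993, 0.115, 0.001, 0.001]
ft_force: [0.2, -1.2, 0.7]
opening: 0.0816
grasp_force: 0.0
```

Request:
{"method": "arm_command", "body": {
  "rotation": [
    [0,0,0],
    [0,0,0],
    [0,0,0],
    [0,0,0],
    [0,0,0]
  ],
  "xyz": [
    [2,30,0],
    [2,38,0],
    [2,38,0],
    [2,38,0],
    [2,38,0]
  ],
  "fingers": [1,1,1,1,1]
}}

```text
clock: 19.58
position: [0.5267, -0.1995, 0.3447]
eef_rot: [0.993, 0.115, 0.0, 0.0]
ft_force: [0.8, -0.1, -0.0]
opening: 0.0869
grasp_force: 0.0
```

Request:
{"method": "arm_command", "body": {
  "rotation": [
    [0,0,0],
    [0,0,0],
    [0,0,0],
    [0,0,0],
    [0,0,0]
  ],
  "xyz": [
    [0,38,0],
    [0,38,0],
    [0,38,0],
    [0,38,0],
    [0,38,0]
  ],
  "fingers": [1,1,1,1,1]
}}

```text
clock: 20.0
position: [0.5266, -0.0095, 0.3447]
eef_rot: [0.993, 0.115, 0.0, 0.0]
ft_force: [1.2, -0.2, 0.5]
opening: 0.0873
grasp_force: 0.0
```

Request:
{"method": "arm_command", "body": {
  "rotation": [
    [0,0,0],
    [0,0,0],
    [0,0,0],
    [0,0,0],
    [0,0,0]
  ],
  "xyz": [
    [0,38,0],
    [0,38,0],
    [0,38,0],
    [0,38,0],
    [0,38,0]
  ],
  "fingers": [1,1,1,1,1]
}}

```text
clock: 20.42
position: [0.5266, 0.1804, 0.3447]
eef_rot: [0.993, 0.115, 0.001, 0.0]
ft_force: [0.8, -0.2, 0.2]
opening: 0.0871
grasp_force: 0.0
```

Request:
{"method": "arm_command", "body": {
  "rotation": [
    [0,0,0],
    [0,0,0],
    [0,0,0],
    [0,0,0],
    [0,0,0]
  ],
  "xyz": [
    [0,38,0],
    [0,38,0],
    [0,38,0],
    [0,38,0],
    [0,36,0]
  ],
  "fingers": [1,1,1,1,1]
}}

```text
clock: 20.83
position: [0.5266, 0.3686, 0.3445]
eef_rot: [0.993, 0.115, 0.0, -0.0]
ft_force: [0.1, 0.2, -0.1]
opening: 0.0873
grasp_force: 0.0
```

Request:
{"method": "arm_command", "body": {
  "rotation": [
    [0,0,0],
    [0,0,0],
    [0,0,0]
  ],
  "xyz": [
    [0,0,0],
    [0,0,0],
    [0,0,0]
  ],
  "fingers": [1,1,1]
}}

```text
clock: 21.08
position: [0.527, 0.3664, 0.3441]
eef_rot: [0.993, 0.115, 0.0, 0.0]
ft_force: [0.9, -0.7, 0.8]
opening: 0.087
grasp_force: 0.0
```

```bash
python3 m.py yellow:.06 blue:.03
```

```text
21.0833 [0.527  0.3664 0.3441]
wrist yellow:.06 (489, 101, 52, 67) [630.8 197.2] [64.8 65. ]
wrist blue:.03 (621, 178, 19, 45) [ 618.3 -105.5] [58.9 74.8]
wrist blue:.03 (287, 153, 65, 47) [524.9 369.3] [61.2 65.7]
top yellow:.06 (271, 142, 28, 27) [627.8 151.7] [71.7 73.1]
top blue:.03 (398, 189, 23, 18) [ 526.7 -186. ] [17.7 82.1]
top blue:.03 (382, 149, 28, 28) [ 620.1 -148. ] [72.9 73.5]
```

View pics/wrist_21.1.png

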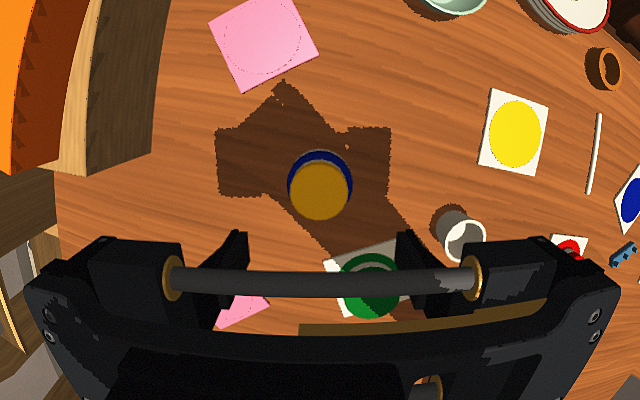

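Run:
```python
from h import *
c=cam("wrist");RG["yellow"]=(18,38,90,35)
for k in blobs(c,"yellow",200):
    if cv2.boundingRect(k)[1]>120:print(cv2.boundingRect(k),circ(c,k,.06))
```

```text
(299, 298, 248, 38) (array([419.4, 159.2]), array([ 21.7, 447.5]))
(461, 255, 22, 47) (array([471.7, 185.4]), array([24.6, 59.5]))
(162, 255, 22, 46) (array([398.1, 502.3]), array([25.3, 58.7]))
(288, 161, 58, 60) (array([529.8, 370.5]), array([50.5, 54.4]))
```

The yellow pot is shadowed at (319,191), on blue, and measures (529,370). Same shift (+2,+3), down to 0.22.

Request:
{"method": "arm_command", "body": {
  "rotation": [
    [0,0,0],
    [0,0,0],
    [0,0,0],
    [0,0,0],
    [0,0,0]
  ],
  "xyz": [
    [2,3,-20],
    [0,0,-34],
    [0,0,-34],
    [0,0,-26],
    [0,0,-10]
  ],
  "fingers": [1,1,1,1,1],
  "squeeze": 15
}}

```text
clock: 21.65
position: [0.5288, 0.3672, 0.2159]
eef_rot: [0.993, 0.114, -0.002, 0.002]
ft_force: [-1.5, -0.8, -0.4]
opening: 0.0867
grasp_force: 0.0
```

Request:
{"method": "arm_command", "body": {
  "rotation": [
    [0,0,0],
    [0,0,0],
    [0,0,0],
    [0,0,0],
    [0,0,0]
  ],
  "xyz": [
    [0,0,0],
    [0,0,0],
    [0,0,0],
    [0,0,0],
    [0,0,0]
  ],
  "fingers": [0.7,0.5,0.4,0.3,0.2]
}}

```text
clock: 22.07
position: [0.5294, 0.3699, 0.2214]
eef_rot: [0.993, 0.115, 0.001, -0.0]
ft_force: [0.7, -0.0, -0.4]
opening: 0.0616
grasp_force: 0.0
```

Request:
{"method": "arm_command", "body": {
  "rotation": [
    [0,0,0],
    [0,0,0],
    [0,0,0],
    [0,0,0],
    [0,0,0]
  ],
  "xyz": [
    [0,0,0],
    [0,0,0],
    [0,0,0],
    [0,0,0],
    [0,0,0]
  ],
  "fingers": [0.1,-0.2,-1,-1,-1],
  "squeeze": 25
}}

```text
clock: 22.48
position: [0.5292, 0.3697, 0.2206]
eef_rot: [0.993, 0.115, 0.001, -0.0]
ft_force: [-0.6, -1.3, 6.0]
opening: 0.0528
grasp_force: 25.0
```

Request:
{"method": "arm_command", "body": {
  "rotation": [
    [0,0,0],
    [0,0,0],
    [0,0,0],
    [0,0,0],
    [0,0,0]
  ],
  "xyz": [
    [0,0,5],
    [0,0,12],
    [0,0,20],
    [0,0,25],
    [0,0,18]
  ],
  "fingers": [-1,-1,-1,-1,-1]
}}

```text
clock: 22.9
position: [0.5289, 0.3699, 0.3024]
eef_rot: [0.993, 0.115, 0.0, -0.0]
ft_force: [0.5, -0.6, -1.7]
opening: 0.0525
grasp_force: 25.0
```

Request:
{"method": "arm_command", "body": {
  "rotation": [
    [0,0,0],
    [0,0,0],
    [0,0,0],
    [0,0,0],
    [0,0,0]
  ],
  "xyz": [
    [5,-10,0],
    [10,-20,0],
    [12,-24,0],
    [12,-24,0],
    [12,-24,0]
  ],
  "fingers": [-1,-1,-1,-1,-1]
}}

```text
clock: 23.32
position: [0.5805, 0.2657, 0.2995]
eef_rot: [0.993, 0.115, -0.0, 0.0]
ft_force: [0.2, -0.0, -1.2]
opening: 0.0525
grasp_force: 25.0
```

Request:
{"method": "arm_command", "body": {
  "rotation": [
    [0,0,0],
    [0,0,0],
    [0,0,0],
    [0,0,0],
    [0,0,0]
  ],
  "xyz": [
    [12,-24,0],
    [12,-24,0],
    [12,-24,0],
    [12,-24,0],
    [6,-10,0]
  ],
  "fingers": [-1,-1,-1,-1,-1]
}}

```text
clock: 23.73
position: [0.6357, 0.1564, 0.2991]
eef_rot: [0.994, 0.113, -0.0, 0.001]
ft_force: [0.6, -0.6, -1.4]
opening: 0.0524
grasp_force: 25.0
```

Request:
{"method": "arm_command", "body": {
  "rotation": [
    [0,0,0],
    [0,0,0],
    [0,0,0]
  ],
  "xyz": [
    [3,-4,0],
    [0,0,0],
    [0,0,0]
  ],
  "fingers": [-1,-1,-1]
}}

```text
clock: 23.98
position: [0.6363, 0.1589, 0.2997]
eef_rot: [0.993, 0.116, -0.0, -0.0]
ft_force: [-0.0, 0.6, -1.8]
opening: 0.0525
grasp_force: 25.0
```

Request:
{"method": "arm_command", "body": {
  "rotation": [
    [0,0,0],
    [0,0,0],
    [0,0,0],
    [0,0,0],
    [0,0,0]
  ],
  "xyz": [
    [0,0,-20],
    [0,0,-30],
    [0,0,-25],
    [0,0,-14],
    [0,0,-8]
  ],
  "fingers": [-1,-1,-1,-1,-1]
}}

```text
clock: 24.4
position: [0.6357, 0.159, 0.2008]
eef_rot: [0.993, 0.116, -0.001, -0.0]
ft_force: [-0.2, -0.2, -1.2]
opening: 0.0523
grasp_force: 25.0
```

Request:
{"method": "arm_command", "body": {
  "rotation": [
    [0,0,0],
    [0,0,0],
    [0,0,0],
    [0,0,0]
  ],
  "xyz": [
    [0,0,-3],
    [0,0,0],
    [0,0,0],
    [0,0,0]
  ],
  "fingers": [-1,-1,-1,-1]
}}

```text
clock: 24.73
position: [0.6374, 0.1579, 0.2013]
eef_rot: [0.993, 0.115, 0.001, -0.0]
ft_force: [0.4, -0.1, -1.3]
opening: 0.0525
grasp_force: 25.0
```

Request:
{"method": "arm_command", "body": {
  "rotation": [
    [0,0,0],
    [0,0,0],
    [0,0,0],
    [0,0,0],
    [0,0,0]
  ],
  "xyz": [
    [0,0,-1],
    [0,0,-1],
    [0,0,-1],
    [0,0,0],
    [0,0,0]
  ],
  "fingers": [-1,-1,-1,-1,-1]
}}

```text
clock: 25.15
position: [0.637, 0.1575, 0.1968]
eef_rot: [0.993, 0.115, -0.0, 0.0]
ft_force: [-0.2, 0.1, -1.7]
opening: 0.0525
grasp_force: 25.0
```

Request:
{"method": "arm_command", "body": {
  "rotation": [
    [0,0,0],
    [0,0,0],
    [0,0,0],
    [0,0,0]
  ],
  "xyz": [
    [0,0,-1],
    [0,0,0],
    [0,0,0],
    [0,0,0]
  ],
  "fingers": [-1,-1,-1,-1]
}}

```text
clock: 25.48
position: [0.637, 0.1576, 0.1966]
eef_rot: [0.993, 0.115, 0.0, 0.0]
ft_force: [-4.8, -1.7, 6.7]
opening: 0.0526
grasp_force: 25.0
```

Yellow is down. Releasing and returning for blue.

Request:
{"method": "arm_command", "body": {
  "rotation": [
    [0,0,0],
    [0,0,0],
    [0,0,0],
    [0,0,0],
    [0,0,0]
  ],
  "xyz": [
    [0,0,0],
    [0,0,0],
    [0,0,0],
    [0,0,0],
    [0,0,0]
  ],
  "fingers": [0.2,0.3,0.6,1,1]
}}

```text
clock: 25.9
position: [0.637, 0.1576, 0.1957]
eef_rot: [0.993, 0.115, 0.0, 0.0]
ft_force: [-0.2, 0.0, 0.3]
opening: 0.0691
grasp_force: 0.0
```

Request:
{"method": "arm_command", "body": {
  "rotation": [
    [0,0,0],
    [0,0,0],
    [0,0,0],
    [0,0,0],
    [0,0,0]
  ],
  "xyz": [
    [0,0,10],
    [0,0,30],
    [0,0,40],
    [0,0,40],
    [0,0,20]
  ],
  "fingers": [1,1,1,1,1]
}}

```text
clock: 26.32
position: [0.6373, 0.1584, 0.3418]
eef_rot: [0.993, 0.115, 0.003, -0.001]
ft_force: [-0.6, 1.0, 0.7]
opening: 0.0866
grasp_force: 0.0
```

Request:
{"method": "arm_command", "body": {
  "rotation": [
    [0,0,0],
    [0,0,0],
    [0,0,0],
    [0,0,0],
    [0,0,0]
  ],
  "xyz": [
    [-18,35,0],
    [-18,35,0],
    [-18,35,0],
    [-18,35,0],
    [-18,35,0]
  ],
  "fingers": [1,1,1,1,1]
}}

```text
clock: 26.73
position: [0.5458, 0.334, 0.3368]
eef_rot: [0.993, 0.115, 0.0, -0.0]
ft_force: [0.7, 0.1, 0.0]
opening: 0.0871
grasp_force: 0.0
```

Request:
{"method": "arm_command", "body": {
  "rotation": [
    [0,0,0],
    [0,0,0],
    [0,0,0],
    [0,0,0]
  ],
  "xyz": [
    [-19,35,0],
    [0,0,0],
    [0,0,0],
    [0,0,0]
  ],
  "fingers": [1,1,1,1]
}}

```text
clock: 27.07
position: [0.5282, 0.3674, 0.3362]
eef_rot: [0.993, 0.115, 0.0, 0.0]
ft_force: [-0.5, -1.3, -0.2]
opening: 0.0871
grasp_force: 0.0
```

```bash
python3 m.py blue:.03
```

```text
27.0667 [0.5282 0.3674 0.3362]
wrist blue:.03 (624, 180, 16, 45) [ 615.  -100.8] [48.3 76.7]
wrist blue:.03 (287, 155, 67, 65) [527.9 369.6] [63.1 63.5]
top blue:.03 (197, 193, 20, 11) [512.4 361.4] [27.6 49. ]
top blue:.03 (398, 189, 23, 18) [ 526.6 -185.8] [17.7 82.7]
top blue:.03 (382, 149, 28, 28) [ 620.  -147.9] [72.8 73.5]
```

Blue is at (528,369.5): shift (0,+2) and go down 146.

Request:
{"method": "arm_command", "body": {
  "rotation": [
    [0,0,0],
    [0,0,0],
    [0,0,0],
    [0,0,0],
    [0,0,0]
  ],
  "xyz": [
    [0,2,-20],
    [0,0,-36],
    [0,0,-40],
    [0,0,-34],
    [0,0,-15]
  ],
  "fingers": [1,1,1,1,1],
  "squeeze": 15
}}

```text
clock: 27.58
position: [0.528, 0.3668, 0.186]
eef_rot: [0.993, 0.114, -0.002, 0.002]
ft_force: [-1.0, -0.6, -1.1]
opening: 0.087
grasp_force: 0.0
```

Request:
{"method": "arm_command", "body": {
  "rotation": [
    [0,0,0],
    [0,0,0],
    [0,0,0],
    [0,0,0],
    [0,0,0]
  ],
  "xyz": [
    [0,0,0],
    [0,0,0],
    [0,0,0],
    [0,0,0],
    [0,0,0]
  ],
  "fingers": [0.9,0.7,0.5,0.3,-0.1]
}}

```text
clock: 28.0
position: [0.5287, 0.37, 0.193]
eef_rot: [0.993, 0.115, 0.002, -0.001]
ft_force: [-0.6, -1.2, 7.1]
opening: 0.0656
grasp_force: 15.0
```

Request:
{"method": "arm_command", "body": {
  "rotation": [
    [0,0,0],
    [0,0,0],
    [0,0,0],
    [0,0,0]
  ],
  "xyz": [
    [0,0,0],
    [0,0,0],
    [0,0,0],
    [0,0,0]
  ],
  "fingers": [-0.4,-1,-1,-1],
  "squeeze": 25
}}

```text
clock: 28.33
position: [0.5287, 0.37, 0.193]
eef_rot: [0.993, 0.115, 0.002, -0.0]
ft_force: [0.1, -0.7, 6.9]
opening: 0.0652
grasp_force: 25.0
```

Request:
{"method": "arm_command", "body": {
  "rotation": [
    [0,0,0],
    [0,0,0],
    [0,0,0],
    [0,0,0],
    [0,0,0]
  ],
  "xyz": [
    [0,0,5],
    [0,0,15],
    [0,0,30],
    [0,0,35],
    [0,0,25]
  ],
  "fingers": [-1,-1,-1,-1,-1]
}}

```text
clock: 28.75
position: [0.5278, 0.37, 0.3049]
eef_rot: [0.993, 0.115, 0.001, -0.001]
ft_force: [0.7, 1.4, -1.0]
opening: 0.0653
grasp_force: 25.0
```

Request:
{"method": "arm_command", "body": {
  "rotation": [
    [0,0,0],
    [0,0,0],
    [0,0,0],
    [0,0,0],
    [0,0,0]
  ],
  "xyz": [
    [2,-12,0],
    [5,-26,0],
    [6,-34,0],
    [6,-34,0],
    [6,-34,0]
  ],
  "fingers": [-1,-1,-1,-1,-1]
}}

```text
clock: 29.17
position: [0.5528, 0.2279, 0.3013]
eef_rot: [0.993, 0.115, 0.0, 0.0]
ft_force: [1.7, 0.2, -1.3]
opening: 0.065
grasp_force: 25.0
```

Request:
{"method": "arm_command", "body": {
  "rotation": [
    [0,0,0],
    [0,0,0],
    [0,0,0],
    [0,0,0],
    [0,0,0]
  ],
  "xyz": [
    [6,-34,0],
    [6,-34,0],
    [6,-34,0],
    [6,-34,0],
    [6,-34,0]
  ],
  "fingers": [-1,-1,-1,-1,-1]
}}

```text
clock: 29.58
position: [0.5827, 0.0576, 0.3015]
eef_rot: [0.993, 0.115, 0.0, 0.0]
ft_force: [0.8, 0.6, -3.0]
opening: 0.0654
grasp_force: 25.0
```

Request:
{"method": "arm_command", "body": {
  "rotation": [
    [0,0,0],
    [0,0,0],
    [0,0,0],
    [0,0,0],
    [0,0,0]
  ],
  "xyz": [
    [6,-34,0],
    [6,-34,0],
    [6,-34,0],
    [6,-34,0],
    [6,-34,0]
  ],
  "fingers": [-1,-1,-1,-1,-1]
}}

```text
clock: 30.0
position: [0.6127, -0.1123, 0.3015]
eef_rot: [0.993, 0.115, 0.0, 0.0]
ft_force: [0.7, 0.4, -2.5]
opening: 0.0656
grasp_force: 25.0
```

Request:
{"method": "arm_command", "body": {
  "rotation": [
    [0,0,0],
    [0,0,0],
    [0,0,0],
    [0,0,0]
  ],
  "xyz": [
    [6,-26,0],
    [4,-16,0],
    [0,0,0],
    [0,0,0]
  ],
  "fingers": [-1,-1,-1,-1]
}}

```text
clock: 30.33
position: [0.6229, -0.1526, 0.3009]
eef_rot: [0.993, 0.115, -0.0, -0.0]
ft_force: [-0.7, 0.7, -2.0]
opening: 0.0654
grasp_force: 25.0
```

Request:
{"method": "arm_command", "body": {
  "rotation": [
    [0,0,0],
    [0,0,0],
    [0,0,0],
    [0,0,0],
    [0,0,0]
  ],
  "xyz": [
    [1,0,-20],
    [0,0,-30],
    [0,0,-25],
    [0,0,-14],
    [0,0,-7]
  ],
  "fingers": [-1,-1,-1,-1,-1]
}}

```text
clock: 30.75
position: [0.6233, -0.1506, 0.2029]
eef_rot: [0.993, 0.116, -0.001, -0.001]
ft_force: [-0.3, 0.5, -1.6]
opening: 0.0653
grasp_force: 25.0
```

Request:
{"method": "arm_command", "body": {
  "rotation": [
    [0,0,0],
    [0,0,0],
    [0,0,0],
    [0,0,0],
    [0,0,0]
  ],
  "xyz": [
    [0,0,-2],
    [0,0,-1],
    [0,0,-1],
    [0,0,0],
    [0,0,0]
  ],
  "fingers": [-1,-1,-1,-1,-1]
}}

```text
clock: 31.17
position: [0.6243, -0.1525, 0.2018]
eef_rot: [0.993, 0.115, 0.001, 0.0]
ft_force: [-0.1, -0.1, -0.9]
opening: 0.0655
grasp_force: 25.0
```

Request:
{"method": "arm_command", "body": {
  "rotation": [
    [0,0,0],
    [0,0,0],
    [0,0,0],
    [0,0,0]
  ],
  "xyz": [
    [0,0,-1],
    [0,0,0],
    [0,0,0],
    [0,0,0]
  ],
  "fingers": [-1,-1,-1,-1]
}}

```text
clock: 31.5
position: [0.624, -0.1525, 0.1999]
eef_rot: [0.993, 0.115, 0.0, 0.0]
ft_force: [-0.8, 0.1, -2.0]
opening: 0.0655
grasp_force: 25.0
```

Request:
{"method": "arm_command", "body": {
  "rotation": [
    [0,0,0],
    [0,0,0],
    [0,0,0],
    [0,0,0]
  ],
  "xyz": [
    [0,0,-1],
    [0,0,0],
    [0,0,0],
    [0,0,0]
  ],
  "fingers": [-1,-1,-1,-1]
}}

```text
clock: 31.83
position: [0.6241, -0.1525, 0.199]
eef_rot: [0.993, 0.115, 0.0, 0.0]
ft_force: [-1.8, 0.1, 2.7]
opening: 0.0657
grasp_force: 25.0
```

Contact. Releasing, rising and moving toward the red tile to check.

Request:
{"method": "arm_command", "body": {
  "rotation": [
    [0,0,0],
    [0,0,0],
    [0,0,0],
    [0,0,0],
    [0,0,0]
  ],
  "xyz": [
    [0,0,0],
    [0,0,0],
    [0,0,0],
    [0,0,0],
    [0,0,0]
  ],
  "fingers": [0.52,0.6,0.8,1,1]
}}

```text
clock: 32.25
position: [0.624, -0.1524, 0.1986]
eef_rot: [0.993, 0.115, -0.0, -0.0]
ft_force: [0.7, -0.0, -0.2]
opening: 0.0817
grasp_force: 0.0
```

Request:
{"method": "arm_command", "body": {
  "rotation": [
    [0,0,0],
    [0,0,0],
    [0,0,0],
    [0,0,0],
    [0,0,0]
  ],
  "xyz": [
    [0,0,10],
    [0,0,30],
    [0,0,40],
    [0,0,40],
    [0,0,40]
  ],
  "fingers": [1,1,1,1,1]
}}

```text
clock: 32.67
position: [0.6236, -0.1522, 0.3613]
eef_rot: [0.993, 0.115, 0.0, -0.0]
ft_force: [1.8, -1.1, 0.6]
opening: 0.0873
grasp_force: 0.0
```

Request:
{"method": "arm_command", "body": {
  "rotation": [
    [0,0,0],
    [0,0,0],
    [0,0,0],
    [0,0,0],
    [0,0,0]
  ],
  "xyz": [
    [-25,20,30],
    [-35,20,20],
    [-35,20,0],
    [-35,20,0],
    [-30,0,0]
  ],
  "fingers": [1,1,1,1,1]
}}

```text
clock: 33.08
position: [0.4662, -0.0704, 0.4062]
eef_rot: [0.993, 0.118, 0.0, 0.0]
ft_force: [0.3, 0.5, 1.1]
opening: 0.087
grasp_force: 0.0
```

Request:
{"method": "arm_command", "body": {
  "rotation": [
    [0,0,0],
    [0,0,0],
    [0,0,0]
  ],
  "xyz": [
    [0,0,0],
    [0,0,0],
    [0,0,0]
  ],
  "fingers": [1,1,1]
}}

```text
clock: 33.33
position: [0.4681, -0.0751, 0.4066]
eef_rot: [0.993, 0.115, 0.001, 0.001]
ft_force: [-0.1, -0.0, -0.1]
opening: 0.087
grasp_force: 0.0
```

Run:
```python
from h import *
a=cam("wrist")["frame"];cv2.imwrite("pics/fw.png",a)
f=cam("scene")["frame"];cv2.imwrite("pics/fs.png",cv2.resize(f[130:310,120:440],(800,450)))
f=cam("top")["frame"];cv2.imwrite("pics/ft.png",cv2.resize(f[130:260,200:520],(800,325)))
```

```text
(no output)
```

View pics/fs.png

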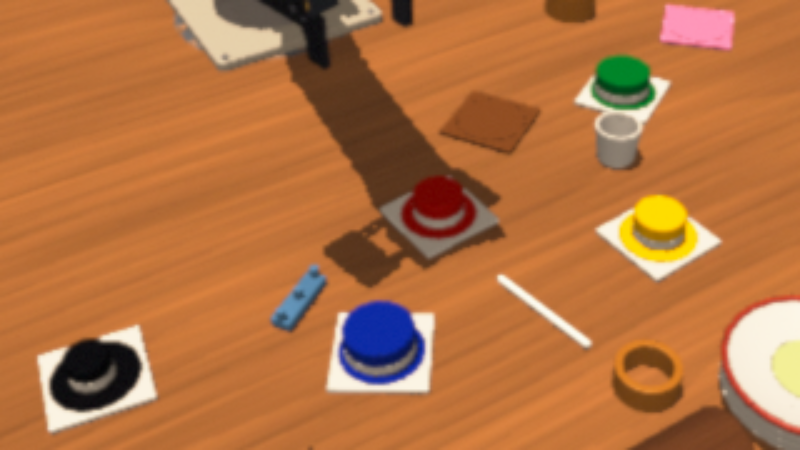

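View pics/fw.png

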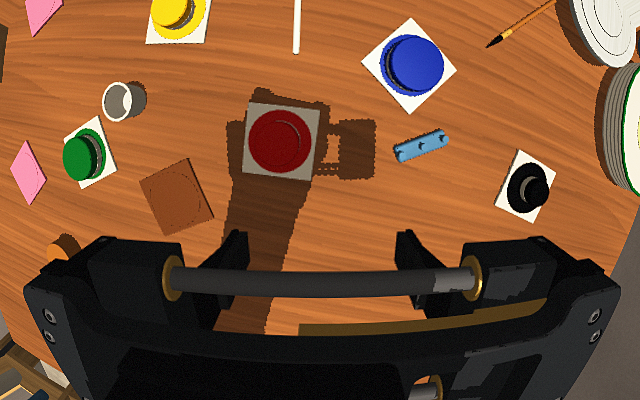

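View pics/ft.png

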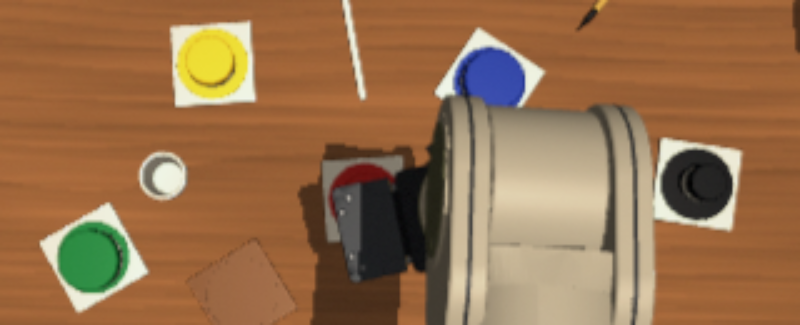

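The pictures show all five pots upright and central on their own tiles, with the gripper clear. Scene-crop positions are red (438,205), blue (378,340), black (95,370), yellow (658,225) and green (622,80). Handing in.

```bash
python3 -c "
from cell import env
print(env.job_done())"
```

```text
the job is handed in; nothing more can be done
None
```

I set all five pots upright on the tiles of their own colours and handed the job in at about 33 s of the 141 s allowed; the last pictures show them central and released, but no verdict came back.

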